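Knock the mould's locking peg home

ROBOT

A 6-joint arm with a two-finger parallel gripper is mounted at the origin on the work surface. World frame = base frame: x ahead of the robot, y to its left, z up, the work surface at z = 0. Lengths are in mm, angles in rad, forces in N, time in s.
With the tool pointing down it reaches from about 250 to 800 mm from the base axis. Payload 3.9 kg.
Tool frame: the origin (TCP) lies on the centre line of the jaws, within the pads' length; the fingertips stand 22 mm ahead of it and the grasp point (between the pads) lies 3 mm ahead of it; z points along the fingers, y is the line along which they close (so a half turn about z gives the same grasp; the last joint's range is limited). The gripper opens to 85 mm and grips with 20 to 120 N. Pads are 22 mm wide; open, the fingers measure 114 mm over their backs; the gripper's body (76 mm by 85 mm) begins 54 mm behind the grasp point. The pads swing forward as they close: fully open they stand 13 mm farther back than shut.
Start: joints at [-1.211, 0.26, -0.138, 1.173, 0, 1.571], TCP at [184.841, -491.375, 253.304] pointing down, gripper open.
Joint ranges: [-2.78, 2.78], [-0.83, 1.72], [-1.28, 1.37], [-1.9, 2.12], [-1.57, 1.48], [-3.14, 3.14]. Speed limits (rad/s): [2.57, 2.57, 3.14, 3.14, 3.14, 3.14].

INTERFACE

Orientations are given as a unit quaternion [x, y, z, w].
In Python, from cell import r, cams gives the robot as it stands. The module is installed in compiled form; this text tells all that it offers. Calls block until the motion is done:
- r.move_to(position, orientation): joint-space move of the TCP to a pose.
- r.move_straight(position, frame=None, feed=150): straight line of the TCP; frame=None keeps the orientation; feed is the mean speed in mm/s.
- r.movej(angles): joint-space move.
- r.let_go() and r.grab(grip_force=None): open the fingers fully, or close them until they stop; grip_force is the grip in N (None keeps the last).
- r.hold(seconds).
- r.solve_ik(position, orientation): joint angles nearest the present ones, or None.
- cams.snapshot(name): name is "scene" or "top"; returns a dict with "pixels" (480x640x3 uint8, red, green, blue), "camera_matrix" (3x3 intrinsics, pixels), "distortion" ([k1, k2, p1, p2, k3] as OpenCV has them; the pictures are not rectified), "world_from_camera" (4x4, takes a point from camera to world coordinates). Camera axes: x right, y up, looking along -z (the intrinsics and any distortion apply to the point x, -y, -z); pixel columns grow to the right and rows downward; lengths in mm; the calibration is good to about 2 mm. A picture is of the moment at which its call begins. There is no depth.
A pose or a line that the arm cannot do raises r.Unreachable and nothing moves.
- r.close_job(): hands the job in; it is judged then, once.
Readings, each from a call of its own:
- r.current_clock(): time.
- r.current_joint_pos(): joint angles.
- r.current_joint_vel(): joint speeds.
- r.current_tau(): joint torques, N m.
- r.current_ee_pos(): TCP position.
- r.current_tcp_rot(): TCP orientation.
- r.current_contact_force(): force on the tool from outside, world axes, zero at the start.
- r.current_wrist_torque(): the same for the moment, N m.
- r.current_grip_width(): finger opening in mm.
- r.current_gripper_force(): force on a finger pad.
Only numpy, scipy, OpenCV 4.12 (cv2) and the standard library are available. Lean on these libraries where they do the work, as an engineer would, in place of code of your own. Each camera call takes 0.05 s, during which the arm holds its last target. There are 200 camera calls.

TASK

One of the four locking pegs that hold the plaster mould's casing together stands proud: pick up the rubber mallet by its handle and, with brisk blows of its striking face, knock that peg down until its head is fully home like the other three. Do not touch the pegs with the gripper or strike the other three pegs, and leave the other things on the table where they are; finish by putting the mallet back with its head on the cork mat.

Things in the scene. Friction and masses are not known exactly. Their poses are not given: they have to be found in the camera images.
- mould: plaster mould cased between two plywood boards, fixed to the table: 220 mm along its own x, 180 mm along its own y, 70 mm tall. Origin: centre of its underside, on the table; z up. A locking peg stands near each corner of the upper board, at x = +-80 mm, y = +-60 mm in the mould's frame; which corner has the raised peg varies
- peg_unit: the raised locking peg with its fixed brass bush (diameter 42 mm, 4 mm thick). Origin: centre of the bush's underside, on the board's top face, 70 mm above the table; z up. The wooden peg slides straight down only. Its head stands 15 to 25 mm above the bush at the start; fully home, the head sits on the bush, its top 14 mm above the board (84 mm above the table)
- peg_top (a point): centre of the top face of the raised peg's head (round, flat, diameter 34 mm, 10 mm thick, on a shaft of diameter 14 mm); moves with the peg
- peg (a joint): how far the raised peg is in, m: 0.025 = fully home (head on the bush), 0 = 25 mm proud; starts between 0 and 0.010. A spring clip grips the peg: driving it takes about 9 to 10 N, somewhat more when fast, and it stays where it is left
- home_peg1: locking peg of the same kind, already home: bush diameter 42 mm, head diameter 34 mm, its top 14 mm above the board; does not move. Origin: centre of the bush's underside, on the board's top face
- home_peg2: locking peg of the same kind, already home: bush diameter 42 mm, head diameter 34 mm, its top 14 mm above the board; does not move. Origin: centre of the bush's underside, on the board's top face
- home_peg3: locking peg of the same kind, already home: bush diameter 42 mm, head diameter 34 mm, its top 14 mm above the board; does not move. Origin: centre of the bush's underside, on the board's top face
- mallet: rubber mallet, about 0.34 kg, stands on one striking face. Head: upright black cylinder, diameter 60 mm, 74 mm tall; its flat ends are the striking faces. Handle: level pale wooden bar, 22 mm wide (y), 26 mm high, axis 37 mm above the lower face, reaching to 180 mm from the head's axis along the mallet's -x. Origin: centre of the lower face; z up.
- mallet_grip (a point): point on the handle's axis 60 mm from the head's axis, 37 mm above the lower striking face: a good place to grip close to the head across the handle (along the mallet's y); the centre of mass lies between, about 15 mm from the head's axis
- mat: cork mat on which the mallet stands, 170 x 170 x 4 mm, fixed. Origin: centre of its underside, on the table; x and y along its edges
- brush: paint brush, 210 mm long; loose bystander lying on the table
- plaster_disc: plaster medallion blank, disc of diameter 70 mm, 14 mm thick; loose bystander, origin at the centre of its underside
- set_square: grey plastic set square, 140 mm legs, 5 mm thick; loose bystander, origin at the centre of its underside
- tumbler: glass tumbler, diameter 70 mm, 100 mm tall; loose bystander, origin at the centre of its underside
- plate: white plate, diameter 180 mm, 20 mm tall; loose bystander, origin at the centre of its underside
- stick: wooden modelling stick, 160 mm long, 10 mm thick; loose bystander lying on the table
There are look-alikes about, which are no part of the job. What is shaped like the mallet but blue or orange is not meant.

How it is judged:
By the outcome, as a careful person would: the job done as asked, in the order asked, and still so for the second after the job is handed in, with the robot touching nothing.
It also fails if it takes over 40 s, if anything falls off the work surface, if the arm or the gripper's body presses on something with over 40 N, if the wrist force passes 120 N, or if a joint passes its speed limit or range.

## Working session

There is one attempt and no reset: what is moved stays moved. The work goes in short steps, each a Python script; the robot and the scene stay as the last script left them, time stands still between calls to the robot, and variables do not carry over. Pictures are saved under pics/ and viewed, at most 13 in all, crops included, and the job is handed in when it is done.

```bash
mkdir -p pics; cat > h.py <<'E'
import numpy as np, cv2
from cell import r, cams
def snap(n,f=None):
    s=cams.snapshot(n)
    if f: cv2.imwrite(f,cv2.cvtColor(s["pixels"],cv2.COLOR_RGB2BGR)); np.savez(f[:-4]+".npz",**{k:np.array(v) for k,v in s.items()})
    return s
def ray(s,uv):
    p=cv2.undistortPoints(np.array([[uv]],float),np.array(s["camera_matrix"],float),np.array(s["distortion"],float))[0,0]
    T=np.array(s["world_from_camera"]); d=T[:3,:3]@np.array([p[0],-p[1],-1]); return T[:3,3],d/np.linalg.norm(d)
def onz(s,uv,z):
    o,d=ray(s,uv); return o+d*(z-o[2])/d[2]
def tri(s1,u1,s2,u2):
    o1,d1=ray(s1,u1);o2,d2=ray(s2,u2)
    t=np.linalg.lstsq(np.c_[d1,-d2],o2-o1,rcond=None)[0]
    a,b=o1+d1*t[0],o2+d2*t[1]; return (a+b)/2,np.linalg.norm(a-b)
E
python3 - <<'E'
from h import *
for n in("top","scene"):
    s=snap(n,f"pics/{n}0.png"); print(n,np.round(s["world_from_camera"],3).tolist(),np.round(s["camera_matrix"],1).tolist(),s["distortion"])
print(r.current_clock(),r.current_tcp_rot())
E
```

```text
top [[0.012, 0.995, -0.096, 467.062], [-1.0, 0.013, 0.002, 20.858], [0.003, 0.096, 0.995, 1096.083], [0.0, 0.0, 0.0, 1.0]] [[450.9, 0.0, 317.2], [0.0, 450.9, 234.6], [0.0, 0.0, 1.0]] [0.03142107 0.         0.         0.         0.        ]
scene [[-0.214, -0.698, 0.684, 1656.136], [0.977, -0.163, 0.139, 238.281], [0.015, 0.698, 0.716, 1223.333], [0.0, 0.0, 0.0, 1.0]] [[613.6, 0.0, 312.4], [0.0, 613.6, 236.2], [0.0, 0.0, 1.0]] [-0.20261828  0.          0.          0.          0.        ]
0.1 [ 9.83860200e-01  1.78936628e-01 -1.53385783e-04 -8.75155403e-04]
```

View pics/top0.png

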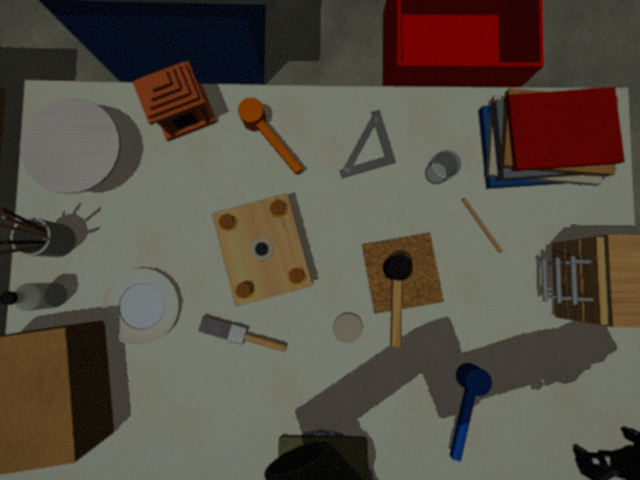

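View pics/scene0.png

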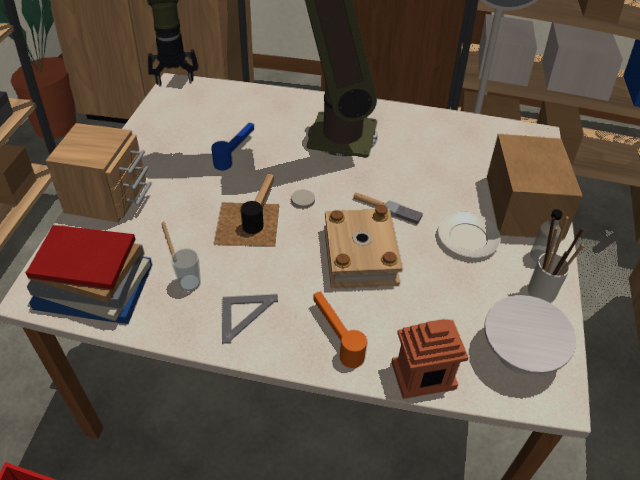

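Top view: the black-headed mallet is at (397,265) with its handle end at (397,345), standing on the cork mat. The blue one (473,380) and the orange one (252,112) are look-alikes, so the black one fits. The mould is at (262,248), with pegs at (228,222), (279,206), (296,275) and (245,290). I'll confirm the mallet and the raised peg in one enlarged crop.

```bash
python3 - <<'E'
from h import *
a=cv2.imread("pics/scene0.png")[165:295,205:415]; b=cv2.imread("pics/top0.png")[185:355,205:450]
a=cv2.resize(a,None,fx=3,fy=3,interpolation=3)
cv2.imwrite("pics/c1.png",a)
t=np.load("pics/top0.npz");s=np.load("pics/scene0.npz")
def blobs(im,lo,hi,roi,amin):
    h=cv2.cvtColor(im,cv2.COLOR_RGB2HSV);m=cv2.inRange(h,lo,hi)
    k=np.zeros_like(m);x0,y0,x1,y1=roi;k[y0:y1,x0:x1]=m[y0:y1,x0:x1]
    n,l,st,c=cv2.connectedComponentsWithStats(k)
    return [(st[i].tolist(),c[i].round(1).tolist()) for i in range(1,n) if st[i][4]>=amin]
for n,q,pts in(("top",t,[(228,222),(279,206),(296,275),(245,290),(262,270),(397,265),(397,310),(375,260)]),("scene",s,[(337,216),(381,211),(343,261),(390,258),(360,225),(252,215),(265,190),(228,225)])):
    h=cv2.cvtColor(q["pixels"],cv2.COLOR_RGB2HSV); print(n,[h[v,u].tolist() for u,v in pts])
    print("black",blobs(q["pixels"],(0,0,0),(180,255,45),(360,240,440,300) if n=="top" else (235,190,275,240),60))
E
```

```text
top [[15, 203, 78], [13, 219, 79], [14, 193, 78], [17, 229, 79], [17, 128, 118], [80, 118, 13], [17, 134, 120], [17, 163, 97]]
black [([383, 251, 29, 29, 657], [397.5, 266.2])]
scene [[12, 157, 115], [12, 157, 114], [12, 157, 115], [12, 159, 114], [15, 109, 169], [0, 28, 18], [15, 120, 180], [14, 136, 133]]
black [([241, 201, 22, 34, 626], [251.7, 217.2])]
```

View pics/c1.png

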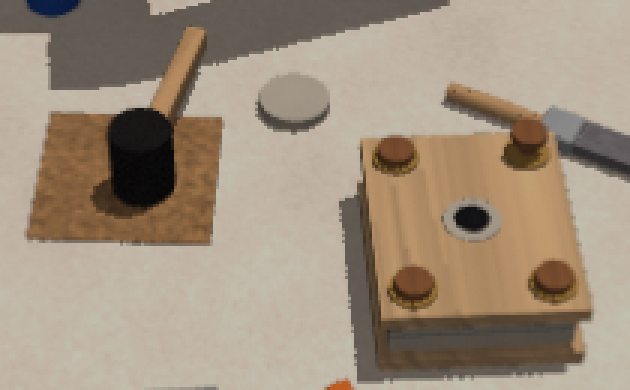

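The crop confirms both. The black mallet stands on the mat. The raised peg is at scene (381,209), far right, with shaft and bush showing; that is top (245,290). The other three sit on their bushes.

```bash
python3 - <<'E'
from h import *
t=np.load("pics/top0.npz");s=np.load("pics/scene0.npz")
def cc(q,pt,R,lo,hi):
    h=cv2.cvtColor(q["pixels"],cv2.COLOR_RGB2HSV);m=cv2.inRange(h,lo,hi)
    u,v=pt;k=np.zeros_like(m);k[v-R:v+R,u-R:u+R]=m[v-R:v+R,u-R:u+R]
    k=cv2.morphologyEx(k,cv2.MORPH_OPEN,np.ones((2,2),np.uint8))
    n,l,st,c=cv2.connectedComponentsWithStats(k);i=1+np.argmax(st[1:,4]);return c[i],st[i].tolist(),(l==i).astype(np.uint8)
P=[((228,222),(390,258)),((279,206),(343,261)),((296,275),(337,216)),((245,290),(381,210))]
for a,b in P:
    h=cv2.cvtColor(t["pixels"],cv2.COLOR_RGB2HSV)
    ca,sa,_=cc(t,a,13,(5,150,50),(15,255,100)); cb,sb,_=cc(s,b,12,(5,140,105),(13,255,130))
    print(ca.round(1),sa,cb.round(1),sb,*[np.round(x,1) for x in tri(t,ca,s,cb)], "z84",onz(t,ca,84)[:2].round(1),onz(s,cb,84)[:2].round(1))
# raised-peg top patch hue
h=cv2.cvtColor(t["pixels"],cv2.COLOR_RGB2HSV); 
print(h[280:302:2,234:258:2,0]);print(h[280:302:2,234:258:2,2])
# mallet head: extreme outlines; top face in scene
g=s["pixels"].max(2); print(g[198:238:2,240:264:2])
# handle masks (mat hue same; use brightness)
ct,st_,mk=cc(t,(397,318),32,(10,60,105),(25,150,255)); print("handle top",ct,st_,cv2.minAreaRect(cv2.findNonZero(mk)))
cs,ss,mk2=cc(s,(264,188),16,(10,60,140),(25,150,255));print("handle scene",cs,ss,cv2.minAreaRect(cv2.findNonZero(mk2)))
for n,q,c,R in(("top",t,(403,272),48),("scene",s,(248,225),38)):
    c_,st,mk=cc(q,c,R,(5,100,40),(25,255,138));e=cv2.convexHull(cv2.findNonZero(mk));ap=cv2.approxPolyDP(e,5,True)[:,0]
    print(n,st,ap.tolist(),[onz(q,p,4)[:2].round(0).tolist() for p in ap])
E
```

```text
[227.1 222.1] [221, 216, 13, 13, 119] [390.6 257. ] [385, 253, 12, 9, 84] [591.1 224.6  79. ] 1.5 z84 [590.6 222.8] [595.5 225.3]
[278.5 208.4] [273, 203, 12, 13, 115] [343.5 259. ] [338, 255, 12, 9, 86] [623.9 108.8  78.3] 1.7 z84 [623.2 107.5] [628.9 110.3]
[296.8 276.4] [291, 270, 13, 13, 115] [337.8 215. ] [333, 212, 11, 7, 68] [470.1  64.8  78.7] 2.3 z84 [470.3  63.4] [475.4  66.8]
[243.6 290.7] [237, 284, 15, 13, 130] [381.9 209.3] [377, 206, 11, 8, 68] [437.6 180.   94.8] 1.0 z84 [437.4 181.2] [425.8 179.9]
[[21 21 21 22 23 24 21 20 19 20 20 19]
 [19 21 20 20 20 17 18 19 21 18 22 20]
 [19 21 18 16 15 14 13 17 17 18 19 20]
 [20 18 14 13 16 14 15 16 21 19 20 20]
 [19 15 15 15 15 13 14 14 16 21 21 21]
 [18 13 14 15 15 11 15 14 15 20 20 21]
 [18 14 15 15 13 15 12 14 15 21 20 22]
 [19 16 12 15 12 15 13 15 22 22 21 21]
 [17 19 17 16 14 15 16 20 20 21 22 22]
 [18 18 21 20 21 21 22 22 23 23 21 21]
 [18 19 20 20 21 20 23 26 25 22 19 22]]
[[120 116 120 116 115 102  90  89 102 109 119 120]
 [121 118 117 103  85  64  52  54  56  80 114 118]
 [117 114  98  83  76  77  73  54  55  60 101 11
[... 1337 characters left out ...]
58  62  65  67  56  47  76 139 142 139 129]
 [ 97  93  67  70  66  89  98 129 134 133 132 124]]
handle top [396.99137931 314.13218391] [394, 287, 8, 60, 348] ((397.5, 316.5), (59.0, 7.0), 90.0)
handle scene [264.72307692 188.94871795] [256, 175, 18, 29, 195] ((265.0000305175781, 188.5), (6.7082037925720215, 30.410520553588867), 26.56505012512207)
top [364, 234, 80, 87, 4288] [[443, 301], [401, 320], [376, 313], [364, 245], [430, 234]] [[417.0, -284.0], [370.0, -183.0], [386.0, -124.0], [549.0, -95.0], [577.0, -255.0]]
scene [216, 204, 61, 43, 1138] [[275, 244], [219, 245], [222, 208], [243, 204], [276, 233]] [[545.0, -92.0], [583.0, -240.0], [440.0, -279.0], [410.0, -224.0], [503.0, -100.0]]
```

```bash
python3 - <<'E'
from h import *
t=np.load("pics/top0.npz");s=np.load("pics/scene0.npz")
def bright(q,lo,hi,roi):
    g=q["pixels"].max(2);x0,y0,x1,y1=roi;m=np.zeros_like(g);m[y0:y1,x0:x1]=(cv2.inRange(g,lo,hi)>0)[y0:y1,x0:x1]
    return cv2.morphologyEx(m,cv2.MORPH_OPEN,np.ones((3,3),np.uint8))
ms=bright(s,18,40,(240,198,266,220)); yx=np.argwhere(ms); (cs,_,_)=cv2.fitEllipse(cv2.convexHull(cv2.findNonZero(ms))); print("scene face",cs,len(yx),yx.min(0),yx.max(0))
print(t["pixels"].max(2)[248:284:2,380:416:2])
mt=bright(t,0,45,(380,245,416,285)); (ct,rt)=cv2.minEnclosingCircle(cv2.findNonZero(mt)); print("top face",ct,rt)
print(tri(t,ct,s,cs), onz(t,ct,78),onz(s,cs,78))
# handle in top: per-row centre
g=t["pixels"].max(2); print(g[286:350:6,388:408])
h=cv2.cvtColor(t["pixels"],cv2.COLOR_RGB2HSV)
pts=[]
for v in range(290,343):
    c=np.flatnonzero(g[v,388:408]>108)+388
    c=[u for u in c if h[v,u,1]>90]
    if len(c)>4: pts.append(onz(t,(np.mean([c[0],c[-1]]),v),54)[:2])
pts=np.array(pts); L=cv2.fitLine(pts.astype(np.float32),cv2.DIST_HUBER,0,.01,.01).ravel(); print("line",L,"end",onz(t,(397,346),54))
print(s["pixels"].max(2)[172:204:2,254:278])
E
```

```text
scene face (251.24330139160156, 207.9468536376953) 227 [201 241] [214 261]
[[ 91  98  86  85  92  89  91  87  96  97  87  85  81  89  89  91  90  97]
 [ 92  91  87  80  87  90  88  81  72  66  63  68  65  96  88  92  92  96]
 [ 86  85  83  80  89  94  80  52  46  38  44  45  43  51  70  93  92  74]
 [ 80  91  89  92  78  60  46  36  32  28  21  24  49  48  54  71  90  87]
 [ 82  98  98  93  62  30  22  17   3  17  15  23  19  35  42  58  89  89]
 [ 84  95  91  68  26  16   5  19  13  12  16  13  10  17  22  36  74  85]
 [ 98  97  63  29   3  12  11   9  19   8  14  15  16  15   7  18  68  93]
 [ 94  89  30   1   4   7   5  11  16   6  21  18   7   2  19   8  61  92]
 [ 86  69   7   0  14  17  11  10   4  14  23  18   9  11  14  10  57  92]
 [ 85  61   0  11  15  17   6  12  12  13  10  10  17  14  13  18  51  88]
 [ 91  61   5   0  10  21   2  14  14  17  12   9  11  17  18  16  52  90]
 [ 94  79   0   6  11   3  19  14  24  16  14  10  13  13  10  13  64  97]
 [ 89  92  29   2   8  17  14  20  11   2  18  13  16  12   6  19  69  96]
 [ 88  96  56   3   3  23  12  13  19   5  16  17 
[... 2528 characters left out ...]
01 100 115 118 124 158 170 179 180 183 180 159  89  77  81 101 191
  192 193 193 193 193 193]
 [193 193 192 193 157 165 172 181 181 181 180 159  91  78  82  98 191 193
  194 193 193 193 193 193]
 [193 193 193 171 167 173 181 181 180 180 166  95  78  81  96 120 192 193
  193 193 193 193 192 193]
 [193 193 170 166 173 179 181 180 181 170 101  80  75  98 122 190 193 193
  193 193 193 193 194 194]
 [194 169 164 174 181 181 180 181 171 106  82  75  93 101 191 193 193 193
  193 192 193 193 193 193]
 [160 151 169 180 180 179 181 168 110  83  75  93 100 191 192 193 194 193
  192 190 193 193 193 194]
 [ 25  24  25  23 124 166 169 129  85  76  94 101 191 192 193 193 193 193
  193 193 193 193 193 193]]
```

```bash
cat >> h.py <<'E'
PSI=-0.0445
def q(psi): return [np.cos(psi/2),np.sin(psi/2),0,0]
G=np.array([436.1,-165.0,44.0])
E
python3 - <<'E'
from h import *
t=np.load("pics/top0.npz");s=np.load("pics/scene0.npz")
print("handle end",tri(t,(395.5,346.5),s,(270,174.5)),"head",tri(t,(398.6,265.5),s,(251.8,207.9)))
pre=G+[0,0,70]
for p,o in((pre,PSI),([377,180,140],PSI)): print(r.solve_ik(p,q(o)))
r.let_go(); r.move_to(pre,q(PSI)); r.move_straight(G,feed=120)
print(r.current_ee_pos(),r.current_contact_force()); r.grab(100)
print(r.current_clock(),r.current_grip_width(),r.current_gripper_force(),r.current_contact_force(),r.current_ee_pos())
snap("scene","pics/g1.png")
a=cv2.imread("pics/g1.png")[130:300,190:430]; cv2.imwrite("pics/c2.png",cv2.resize(a,None,fx=3,fy=3,interpolation=3))
E
```

```text
handle end (array([ 315.29071177, -164.04984657,   49.8388129 ]), np.float64(4.3196390854965925)) head (array([ 497.85942964, -165.78831511,   80.49657474]), np.float64(2.446281676183443))
[-0.36170756  0.27071387 -0.51928621  0.78079625  0.          2.8243851 ]
[ 0.44544833  0.1663096  -0.58244487  0.82204185  0.         -2.65164432]
[ 436.45834049 -165.45889999   44.37810458] [ 0.08774995  0.76136525 -0.21997922]
3.2583 20.61226744870902 97.53555536270142 [-1.52908649 -0.0696725   6.16339433] [ 436.26811059 -165.23011936   44.50076579]
```

View pics/c2.png

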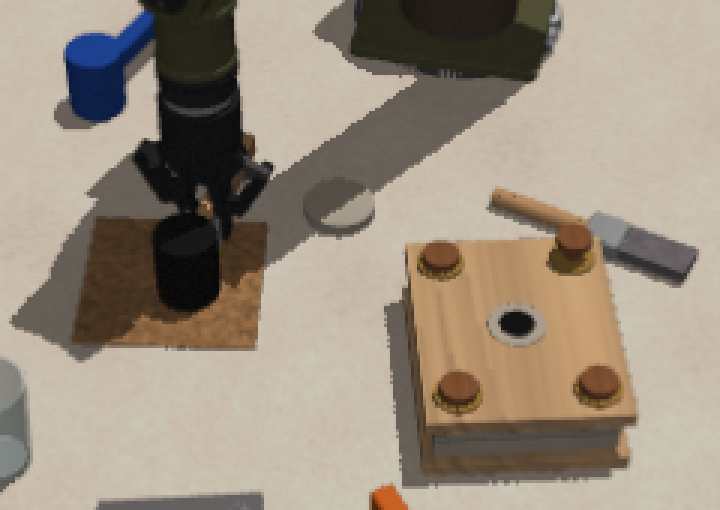

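The grasp is good: the black mallet is held across the handle, width 20.6 mm. Next I lift it and hover over the raised peg, with the yaw turned to keep joint 6 in range.

```bash
cat >> h.py <<'E'
PEG=np.array([437.4,180.3]); YS=0.8
H=np.r_[PEG-60*np.array([np.cos(YS),np.sin(YS)])+[-.4,.3],0]   # hover xy
E
python3 - <<'E'
from h import *
r.move_straight(G+[0,0,136],feed=200); print(r.current_contact_force(),r.current_wrist_torque(),r.current_grip_width())
r.move_to(H+[0,0,180],q(YS)); print(r.current_clock(),r.current_joint_pos(),r.current_ee_pos(),r.current_contact_force())
a=snap("scene","pics/h_s.png")["pixels"];b=snap("top","pics/h_t.png")["pixels"]
m=np.hstack([cv2.resize(a[130:300,300:430],(390,510)),cv2.resize(b[180:350,190:320],(390,510))])
cv2.imwrite("pics/c3.png",m[:,:,::-1])
E
```

```text
[ 0.42111919  0.49779302 -3.85980412] [0.03993866 0.15429215 0.01265943] 20.574277297335097
5.3083 [ 3.33917087e-01  1.28966814e-01 -5.10816979e-01  9.31586386e-01
 -7.39292568e-04  2.67666931e+00] [395.36717776 136.92230642 179.6335358 ] [ 0.20841472  0.10481213 -2.99977554]
```

View pics/c3.png

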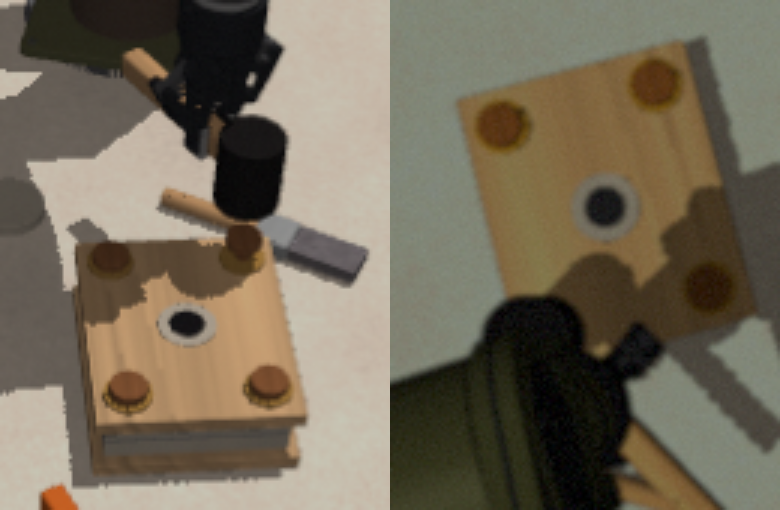

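The head hovers just above the raised peg, with its top-face centre at about scene (384,176). I'll check that point numerically, then strike in two staged blows.

```bash
python3 - <<'E'
from h import *
s=np.load("pics/h_s.npz"); p=onz(s,(384,175.5),213); print("head",p)
assert np.hypot(*(p[:2]-PEG))<13
off=40.4
for face in (93,83):
    r.move_straight(H+[0,0,face+off],feed=330)
    print("low",r.current_ee_pos(),r.current_contact_force())
    r.move_straight(H+[0,0,172],feed=250)
    print(r.current_clock(),r.current_contact_force(),r.current_wrist_torque(),r.current_grip_width())
snap("scene","pics/b1.png"); a=cv2.imread("pics/b1.png")[130:300,300:430]; cv2.imwrite("pics/c4.png",cv2.resize(a,None,fx=3,fy=3,interpolation=3))
E
```

```text
head [437.88969585 174.73561778 213.        ]
low [394.53910002 136.34968744 132.68735347] [-0.62252508  0.10182419 -2.45616068]
6.0083 [-0.29423965 -0.26314674 -2.61714471] [-0.16506686  0.16992851 -0.00235518] 20.666247067114742
low [393.7650035  136.96788173 122.76654414] [-0.42100677 -0.24289777 -2.8425472 ]
6.65 [-0.28795288  0.44345467 -4.48013974] [-0.13572369  0.11568424  0.02891229] 20.858657513758708
```

View pics/c4.png

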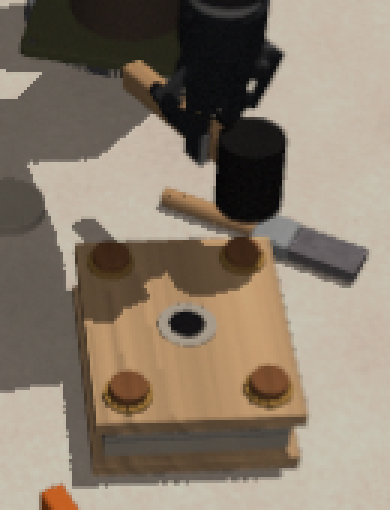

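The peg is now nearly at bush level, at scene about (380,214). No seating force registered, so I'll strike a bit deeper and watch the force.

```bash
python3 - <<'E'
from h import *
off=40.4
for face in (80,77.5):
    r.move_straight(H+[0,0,face+off],feed=330)
    f=r.current_contact_force(); print("low",r.current_ee_pos(),f,r.current_wrist_torque())
    r.move_straight(H+[0,0,175],feed=250)
    print(r.current_clock(),r.current_contact_force(),r.current_grip_width())
    if f[2]>15: break
r.move_straight(G*0+H+[0,0,190],feed=200)
r.move_to(G+[0,0,136],q(PSI))
print(r.current_clock(),r.current_ee_pos())
a=snap("scene","pics/b2.png")["pixels"]; t=snap("top","pics/b2t.png")["pixels"]
m=np.hstack([cv2.resize(a[170:300,200:420],(660,390))[:, :],])
cv2.imwrite("pics/c5.png",m[:,:,::-1])
s0=np.load("pics/scene0.npz");s=np.load("pics/b2.npz");tt=np.load("pics/b2t.npz")
def cc(q,pt,R,lo,hi):
    h=cv2.cvtColor(q["pixels"],cv2.COLOR_RGB2HSV);m=cv2.inRange(h,lo,hi)
    u,v=pt;k=np.zeros_like(m);k[v-R:v+R,u-R:u+R]=m[v-R:v+R,u-R:u+R]
    k=cv2.morphologyEx(k,cv2.MORPH_OPEN,np.ones((2,2),np.uint8))
    n,l,st,c=cv2.connectedComponentsWithStats(k);i=1+np.argmax(st[1:,4]);return c[i],st[i].tolist()
for a_,b_ in [((228,222),(390,258)),((279,206),(343,261)),((296,275),(337,216)),((245,290),(380,213))]:
    ca,sa=cc(tt,a_,13,(5,150,50),(15,255,100)); cb,sb=cc(s,b_,12,(5,140,105),(13,255,130))
    print(ca.round(1),sa[4],cb.round(1),sb[4],*[np.round(x,1) for x in tri(tt,ca,s,cb)],onz(s,cb,84)[:2].round(1))
E
```

```text
low [392.66150918 136.80884754 119.00745412] [ 0.12307338 -0.75264215 -2.68727436] [-0.04362626  0.06330057 -0.0169595 ]
7.375 [ 0.77892263 -0.72031576 -3.43809952] 20.9832099987202
low [392.52935301 136.75393224 116.64046887] [-0.32536826 -0.73593468 -3.07757196] [-0.11642066  0.13060463 -0.02005156]
8.075 [-0.47348433  0.24777508 -4.04670109] 20.74320569913764
9.4917 [ 435.78599214 -164.0580063   179.53997279]
[227.3 222.2] 122 [390.5 257.1] 85 [590.8 224.2  78.4] 1.7 [595.8 225.1]
[278.5 208.3] 116 [343.6 259. ] 85 [624.2 109.   78.5] 1.8 [628.9 110.5]
[297.  276.2] 123 [337.7 215. ] 67 [470.6  64.6  78.9] 2.6 [475.6  66.7]
[245.2 290.9] 129 [381.7 213.6] 67 [436.4 180.   77.4] 2.5 [443.  181.6]
```

View pics/c5.png

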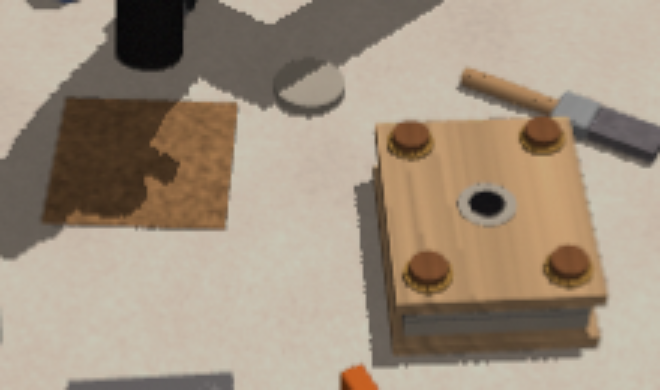

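By eye all four heads are alike. Numerically the driven peg is within about 0.6 mm of its home position, but no seating force showed up. I'll check whether the mallet tilted in the grip before deciding on another blow.

```bash
python3 - <<'E'
from h import *
s=snap("scene","pics/h2.png"); im=cv2.imread("pics/h2.png")
g=im.max(2); print(g[188:196,236:268:2])
T=np.array(s["world_from_camera"]);C=T[:3,3]
for uv in ((250,192.5),):
    for z in (125,130,135,140,145,150): print(z,onz(s,uv,z).round(1))
# expected projection of head outline for tilt angles (head up positive) about the grip
from scipy.spatial.transform import Rotation as R
K=np.array(s["camera_matrix"]);D=np.array(s["distortion"])
e=r.current_ee_pos(); th=np.linspace(0,2*np.pi,73); 
for tilt in (0,.05,.1,.15,.2):
    M=R.from_euler("z",PSI)*R.from_euler("y",-tilt)
    o=[]
    for zz in (-37,37):
        P=M.apply(np.c_[60+30*np.cos(th),30*np.sin(th),zz+0*th])+e+[0,0,-3]
        c=(P-C)@T[:3,:3]; c=c*[1,-1,-1]; p=cv2.projectPoints(c,np.zeros(3),np.zeros(3),K,D)[0][:,0]; o+=[p.min(0).round(1).tolist(),p.max(0).round(1).tolist()]
    print(tilt,o)
cv2.imwrite("pics/c6.png",cv2.resize(im[110:210,200:320],None,fx=5,fy=5,interpolation=3))
E
```

```text
[[102  72   9  13  14  12  12  12  15  14  11   9  40 103 102 103]
 [103  75  12  12  11  12  12  12  14  12   9  10  80 102 101 104]
 [101 101  36  11  13  13  13  12  10  12  14  13 101 103 103 105]
 [103 102  88  21  11  11  14  13  13  12  22  48 102 102 103 103]
 [104 103 103  75  31  24  18  16  17  22  63  98 100 103 103 103]
 [104 102 102 103  87  68  49  50  50  64 102 102 102 104 104 104]
 [104 103 101 102 101 104 101 102 103 101 102 101 102 103 104 102]
 [105 102 101 102 102 101 104 103 103 103 101 101 101 102 104 125]]
125 [ 485.8 -173.1  125. ]
130 [ 491.2 -171.2  130. ]
135 [ 496.5 -169.3  135. ]
140 [ 501.8 -167.5  140. ]
145 [ 507.2 -165.6  145. ]
150 [ 512.5 -163.7  150. ]
0 [[239.7, 183.8], [262.3, 198.8], [237.8, 162.4], [261.1, 177.2]]
0.05 [[239.4, 183.8], [262.0, 198.0], [237.9, 161.5], [261.3, 175.4]]
0.1 [[239.1, 183.7], [261.8, 197.0], [238.1, 160.6], [261.5, 173.6]]
0.15 [[238.8, 183.6], [261.6, 196.0], [238.4, 159.7], [261.7, 171.8]]
0.2 [[238.6, 183.4], [261.3, 195.0], [238.6, 158.9], [261.9, 169.9]]
```

View pics/c6.png

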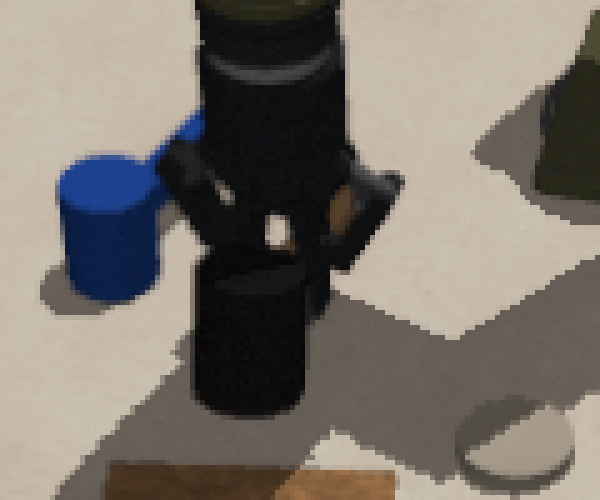

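The head is tilted up about 0.15–0.2 rad, so the grip slipped during the blows. I'll set the mallet down on the mat, regrip it level and harder, and give one more square blow to be sure the peg is home.

```bash
cat >> h.py <<'E'
def place():
    r.move_straight(G+[0,0,8],feed=150); f0=r.current_contact_force()[2]
    for dz in (5,3,1,-1,-3,-5):
        r.move_straight(G+[0,0,dz],feed=60); f=r.current_contact_force()[2]-f0
        if f>4: break
    print("placed dz",dz,"f",f,r.current_clock()); r.let_go(); r.hold(.2)
E
python3 - <<'E'
from h import *
place()
r.move_straight(G+[0,0,75],feed=200)
a=snap("scene","pics/p1.png");t=snap("top","pics/p1t.png"); print(r.current_clock())
im=cv2.imread("pics/p1.png"); tm=cv2.imread("pics/p1t.png")
cv2.imwrite("pics/c7.png",np.hstack([cv2.resize(im[160:260,200:300],(400,400)),cv2.resize(tm[230:355,350:475],(400,400))]))
E
```

```text
placed dz -5 f 5.177393375187243 12.1417
13.6333
```

View pics/c7.png

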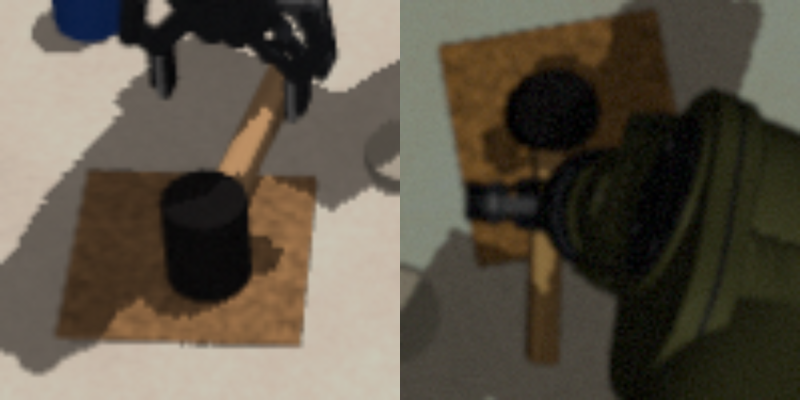

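The mallet stands upright on the mat: head at scene (251,210), handle undisturbed. I'll regrip it closer to the head at 120 N.

```bash
cat >> h.py <<'E'
G2=G+[9,0,0]; H2=np.r_[PEG-56*np.array([np.cos(YS),np.sin(YS)]),0]
E
python3 - <<'E'
from h import *
a=np.load("pics/p1.npz"); print(onz(a,(251.2,209.8),78))
r.move_straight(G2+[0,0,75],feed=200); r.move_straight(G2,feed=150); r.grab(120)
print(r.current_grip_width(),r.current_ee_pos())
r.move_straight(G2+[0,0,136],feed=250)
r.move_to(H2+[0,0,175],q(YS)); e=r.current_ee_pos(); print(e,r.current_clock())
r.move_straight(H2+[0,0,82+40.5],feed=330)
print("low",r.current_ee_pos(),r.current_contact_force(),r.current_wrist_torque())
r.move_straight(H2+[0,0,178],feed=250)
r.move_to(G2+[0,0,136],q(PSI)); print(r.current_clock(),r.current_ee_pos(),r.current_grip_width())
s=snap("scene","pics/b3.png");tt=snap("top","pics/b3t.png")
def cc(q,pt,R,lo,hi):
    h=cv2.cvtColor(q["pixels"],cv2.COLOR_RGB2HSV);m=cv2.inRange(h,lo,hi)
    u,v=pt;k=np.zeros_like(m);k[v-R:v+R,u-R:u+R]=m[v-R:v+R,u-R:u+R]
    k=cv2.morphologyEx(k,cv2.MORPH_OPEN,np.ones((2,2),np.uint8))
    n,l,st,c=cv2.connectedComponentsWithStats(k);i=1+np.argmax(st[1:,4]);return c[i],st[i].tolist()
for a_,b_ in [((228,222),(390,258)),((279,206),(343,261)),((296,275),(337,216)),((245,290),(380,213))]:
    ca,sa=cc(tt,a_,13,(5,150,50),(15,255,100)); cb,sb=cc(s,b_,12,(5,140,105),(13,255,130))
    print(cb.round(1),sb[4],*[np.round(x,1) for x in tri(tt,ca,s,cb)],onz(s,cb,84)[:2].round(1))
im=cv2.imread("pics/b3.png"); g=im.max(2); print("head bottom row", max(np.argwhere(g[150:215,240:262].min(1)<30))+150)
cv2.imwrite("pics/c8.png",np.hstack([cv2.resize(im[130:220,200:290],(390,390)),cv2.resize(im[190:285,315:410],(390,390),interpolation=3)]))
E
```

```text
[ 502.93422101 -167.4009854    78.        ]
20.33452113299178 [ 445.30221945 -165.21940241   44.65521892]
[398.4383937  139.44519955 174.46765549] 17.0083
low [398.64887668 138.86481153 121.81008884] [-0.29926003 -0.31911048 -3.99465412] [-0.11038826  0.08078167  0.01231416]
18.8667 [ 444.55789368 -163.99378761  179.31241419] 20.480566962007817
[390.6 257.1] 84 [591.  224.4  78.4] 1.8 [595.9 225.3]
[343.6 259. ] 85 [623.8 109.   78. ] 1.7 [628.9 110.5]
[337.7 215. ] 67 [470.1  64.5  78.4] 2.7 [475.6  66.7]
[381.7 213.6] 67 [437.3 180.1  78.3] 2.4 [443.  181.6]
head bottom row [196]
```

View pics/c8.png

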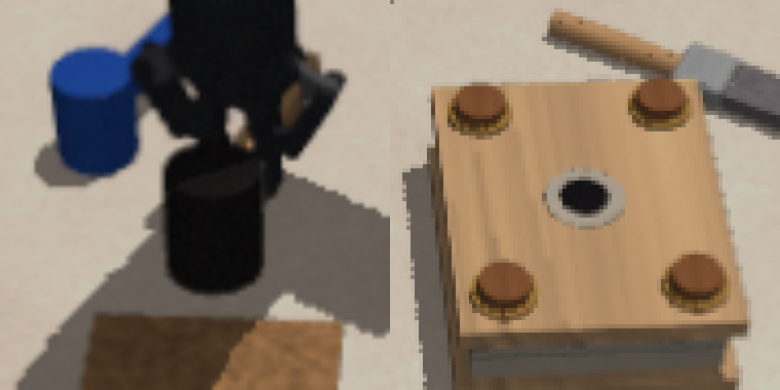

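After a square blow the peg's pixel position hasn't moved, at (381.7,213.6), and its height reads 78.3 against 78.0–78.4 for the others. It is home, so I'll return the mallet to the mat.

```bash
sed -i 's/^def place():/def place(G=G):/' h.py; python3 - <<'E'
from h import *
place(G2)
r.move_straight(G2+[-9,0,90],feed=200); r.move_to([330,-330,250],q(PSI)); r.hold(.3)
a=snap("scene","pics/f.png");t=snap("top","pics/ft.png"); print(r.current_clock(),r.current_contact_force())
im=cv2.imread("pics/f.png"); cv2.imwrite("pics/c9.png",cv2.resize(im[130:330,150:450],(750,500)))
E
```

```text
placed dz -3 f 4.660915058957032 21.2167
23.9917 [ 1.06846679 -0.37436275 -0.14048993]
```

View pics/c9.png

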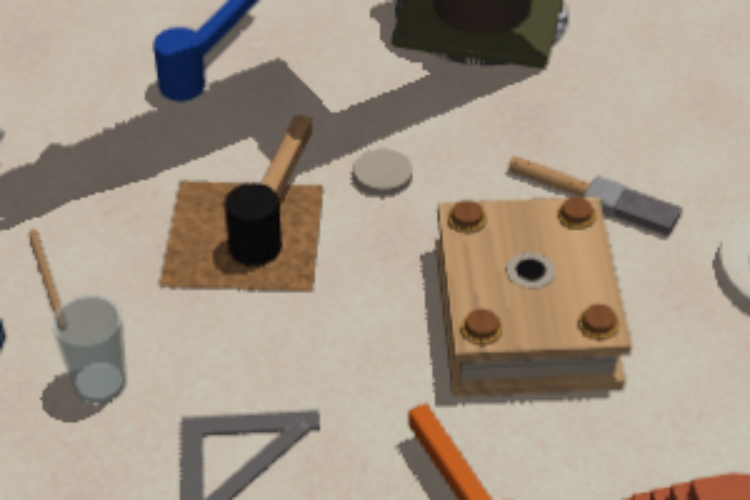

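The mallet stands upright on the mat at crop (253,225), the four pegs look level, and nothing else has moved.

```bash
python3 -c "
from cell import r
print(r.close_job())"
```

```text
the job is handed in; nothing more can be done
None
```

The raised peg is home: the camera measures its head within about 1 mm of the other three. The mallet is back upright on the cork mat and the job is handed in at about 24 s; mid-job I set the mallet down once to regrip it after it tilted in the gripper.

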